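# Find the loose drying tube and hold it lifted off its bottle

### The arm

A 6-joint arm with a two-finger parallel gripper is mounted at the origin on the work surface. World frame = base frame: x ahead of the robot, y to its left, z up, the work surface at z = 0. Lengths are in m, angles in rad, forces in N, time in s.
With the tool pointing down it reaches from about 0.35 to 0.975 m from the base axis. Payload 4.9 kg.
Tool frame: the origin (TCP) lies midway between the tips of the shut fingers; the grasp point (between the pads) lies 19 mm behind it; z points along the fingers, y is the line along which they close (so a half turn about z gives the same grasp; the last joint's range is limited). The gripper opens to 85 mm and grips with 20 to 120 N. Pads are 22 mm wide; open, the fingers measure 114 mm over their backs; the gripper's body (76 mm by 85 mm) begins 54 mm behind the grasp point. The pads swing forward as they close: fully open they stand 13 mm farther back than shut.
Start: joints at [-0.119, 0.053, 1.613, -0, 1.476, -0.119], TCP at [0.625, 0, 0.231] pointing down, gripper open.
Joint ranges: [-3.01, 3.01], [-1.01, 2.22], [0.06, 2.58], [-1.02, 4.17], [0.09, 2.62], [-3.14, 3.14]. Speed limits (rad/s): [2.57, 2.57, 3.14, 3.14, 3.14, 3.14].

### API

Orientations are given as a unit quaternion [w, x, y, z].
In Python, from plant import manip, vision, state gives the robot as it stands (manip), with the cameras (vision) and the readings as plain functions.
- The arm moves only by the shell command python3 shift.py 'ROWS'. ROWS is 1 to 5 rows, parted by a bar, with the numbers parted by commas; each row has 7 numbers: the opening from 0.0 (shut) to 1.0 (fully open), then dx, dy, dz in shares of the most that a row can go, 1 being 62.5 mm, then a rotation vector rx, ry, rz in parts of the range, where 1.0 means pi rad; each row shifts and turns the commanded pose from where the row before left it, along the tool's axes as they then stand; what a row does not reach is not made up. A row lasts 1/8 s, in which the tool goes at most 0.0625 m and 0.188 rad, less where a joint would pass 70% of its speed; a pose out of reach is approached as far as the arm can. The fingers move at their own pace and stop on an object; the grip force is fixed at half the most. Time passes only in rows, so rows that do not move let the fingers close. It prints the time, the measured TCP pose, the force, the opening and the grip force at its end. A shift or turn number past 1, either way, is cut back to 1. Input that does not fit is refused with a message, and nothing moves.
- state(): the state, without advancing time (a new reading comes with each control period).
- vision.grab_frame(name): name is "scene" or "side" or "wrist"; returns the picture (480x640x3 uint8, red, green, blue); there is no depth.
- vision.camera_params(name): a dict with "intrinsics" (3x3 intrinsics, pixels), "k1" (the pictures are not rectified: a ray, as slopes to the right and down, at radius r is drawn at 1 + k1 r^2 times it, then the intrinsics apply), "xyz" and "orientation" of the camera in the world. Camera axes: x right, y down, z forward; pixel columns grow to the right and rows downward; lengths in m; the calibration is good to about 2 mm. A picture is of the moment at which its call begins: read the wrist's pose just before it. camera_params takes no time and is no camera call; for the wrist camera it gives the pose at the moment of the call.
- manip.job_done(): hands the job in; it is judged then, once.
The state is a dict: "time": time; "joint_pos": joint angles; "joint_vel": joint speeds; "joint_efforts": joint torques, N m; "tool_pos": TCP position; "tool_rot": TCP orientation; "contact_force": force on the tool from outside, world axes, zero at the start; "ft_torque": the same for the moment, N m; "gripper_width": opening from 0.0 (shut) to 1.0 (fully open); "grasp_force": force on a finger pad.
Only numpy, scipy, OpenCV 4.12 (cv2) and the standard library are available. Lean on these libraries where they do the work, as an engineer would, in place of code of your own. Each camera call takes 0.05 s, during which the arm holds its last target. There are 200 camera calls.

### The job

One of the three drying tubes on the titrator's bottles has a loose screw cap and lets damp air in. Push the red vent plunger all the way down and let it spring back to take the pressure off the bottles, then tap the tubes lightly from the side to find the one that rocks. Lift that cap, tube and all, straight up well clear of the neck and finish while still holding it upright over its open bottle, so that the neck can be wiped; leave the beaker, jar and vial where they stand.

Things in the scene. Friction and masses are not known exactly. Their poses are not given: they have to be found in the camera images.
- tray: Beige sheet-metal bottle carrier, 350 mm (its y) by 220 mm (its x), fixed to the bench. Origin on the bench; its +x points away from the operator. A raised deck (34 mm high) along its rear half carries three amber bottles in a row along its y, 95 mm apart; in front of them is a strip only 6 mm high.
- vent_top (a point): Centre of the top of the red mushroom plunger (29 mm diameter) of the vent valve, an aluminium block at the front of the tray; the top is 74 mm above the bench. It is pushed straight down; stroke 10 mm against a spring (2 N at first, 6 N at the bottom, then a hard stop) and springs back by itself.
- vent (a joint): Travel of the vent plunger: 0 = up, 0.010 m = fully down.
- bottle_a: Amber bottle, 70 mm diameter, fixed in the deck. Origin at the centre of its underside, 6 mm above the bench; axes parallel to the tray's. Its open mouth, 142 mm above the bench, is at the top of a plain neck 34 mm thick and 27 mm long, which a drying head covers.
- bottle_b: Amber bottle, 70 mm diameter, fixed in the deck. Origin at the centre of its underside, 6 mm above the bench; axes parallel to the tray's. Its open mouth, 142 mm above the bench, is at the top of a plain neck 34 mm thick and 27 mm long, which a drying head covers.
- bottle_c: Amber bottle, 70 mm diameter, fixed in the deck. Origin at the centre of its underside, 6 mm above the bench; axes parallel to the tray's. Its open mouth, 142 mm above the bench, is at the top of a plain neck 34 mm thick and 27 mm long, which a drying head covers.
- head_a: Drying head: blue screw cap (45 mm diameter, 36 mm inside) carrying an upright white drying tube (28 mm diameter), 128 mm tall in all, 110 to 180 g; on one of the bottles. Origin at the centre of the cap's lower edge, 118 mm above the bench when seated, 24 mm below the bottle's mouth. All three look alike; two are screwed fast and quite rigid, one only sits loose on its neck.
- head_a_top (a point): Centre of the top face of the blue collar (33 mm diameter, 14 mm tall) that ends this head's drying tube, 236 mm above the bench when seated; a small blue nipple rises 10 mm above it. A loose head rocks: a sideways push of under 1 N here tips it, this point moving 8 mm or more; after a light tap it drops back, pushed to the end of its play (0.18 rad, 20 mm here) it may stay leaning.
- head_b: Drying head: blue screw cap (45 mm diameter, 36 mm inside) carrying an upright white drying tube (28 mm diameter), 128 mm tall in all, 110 to 180 g; on one of the bottles. Origin at the centre of the cap's lower edge, 118 mm above the bench when seated, 24 mm below the bottle's mouth. All three look alike; two are screwed fast and quite rigid, one only sits loose on its neck.
- head_b_top (a point): Centre of the top face of the blue collar (33 mm diameter, 14 mm tall) that ends this head's drying tube, 236 mm above the bench when seated; a small blue nipple rises 10 mm above it. A loose head rocks: a sideways push of under 1 N here tips it, this point moving 8 mm or more; after a light tap it drops back, pushed to the end of its play (0.18 rad, 20 mm here) it may stay leaning.
- head_c: Drying head: blue screw cap (45 mm diameter, 36 mm inside) carrying an upright white drying tube (28 mm diameter), 128 mm tall in all, 110 to 180 g; on one of the bottles. Origin at the centre of the cap's lower edge, 118 mm above the bench when seated, 24 mm below the bottle's mouth. All three look alike; two are screwed fast and quite rigid, one only sits loose on its neck.
- head_c_top (a point): Centre of the top face of the blue collar (33 mm diameter, 14 mm tall) that ends this head's drying tube, 236 mm above the bench when seated; a small blue nipple rises 10 mm above it. A loose head rocks: a sideways push of under 1 N here tips it, this point moving 8 mm or more; after a light tap it drops back, pushed to the end of its play (0.18 rad, 20 mm here) it may stay leaning.
- beaker: Empty glass beaker, 70 mm diameter, 90 mm high, on the bench at the tray's +y end; origin at the centre of its underside.
- jar: Pale jar with a white lid, 66 mm diameter, 85 mm high, on the bench at the tray's -y end; origin at the centre of its underside.
- vial: Small amber sample vial with white cap, 24 mm diameter, 48 mm high, standing on the front strip of the tray; origin at the centre of its underside.

How it is judged:
On the way, in this order (a step that is already met when the one before it is completed fails the run):
1. the vent plunger is pushed fully down (9 of its 10 mm) (value of joint vent above 0.009 m), for 0.05 s.
2. the vent plunger has sprung back up (value of joint vent below 0.0015 m), for 0.05 s.
3. the loose head has been tapped lightly (under 15 N) so that it rocks (over 0.05 rad) on its neck (((angle between head_a's own z axis and vertical above 0.05 rad and contact force between the fingers and head_a between 0.02 and 15 N and height (world z) of head_a below 0.126 m) or (angle between head_b's own z axis and vertical above 0.05 rad and contact force between the fingers and head_b between 0.02 and 15 N and height (world z) of head_b below 0.126 m) or (angle between head_c's own z axis and vertical above 0.05 rad and contact force between the fingers and head_c between 0.02 and 15 N and height (world z) of head_c below 0.126 m))), for 0.02 s.
At the end, for the whole second after the job is handed in: The loose head is held in the fingers, still and upright (0.3 rad), its lower edge over 152 mm above the bench (10 mm clear of the mouth), within 35 mm of its bottle's axis and touching no bottle; the plunger is up; beaker, jar and vial are within 30 mm of where they stood (((height (world z) of head_a above 0.152 m and angle between head_a's own z axis and vertical below 0.3 rad and contact force between the fingers and head_a above 1 N and linear speed of head_a below 0.03 m/s and (horizontal distance between head_a and bottle_a below 0.035 m or horizontal distance between head_a and bottle_b below 0.035 m or horizontal distance between head_a and bottle_c below 0.035 m) and contact force between head_a and bottle_a below 0.1 N and contact force between head_a and bottle_b below 0.1 N and contact force between head_a and bottle_c below 0.1 N) or (height (world z) of head_b above 0.152 m and angle between head_b's own z axis and vertical below 0.3 rad and contact force between the fingers and head_b above 1 N and linear speed of head_b below 0.03 m/s and (horizontal distance between head_b and bottle_a below 0.035 m or horizontal distance between head_b and bottle_b below 0.035 m or horizontal distance between head_b and bottle_c below 0.035 m) and contact force between head_b and bottle_a below 0.1 N and contact force between head_b and bottle_b below 0.1 N and contact force between head_b and bottle_c below 0.1 N) or (height (world z) of head_c above 0.152 m and angle between head_c's own z axis and vertical below 0.3 rad and contact force between the fingers and head_c above 1 N and linear speed of head_c below 0.03 m/s and (horizontal distance between head_c and bottle_a below 0.035 m or horizontal distance between head_c and bottle_b below 0.035 m or horizontal distance between head_c and bottle_c below 0.035 m) and contact force between head_c and bottle_a below 0.1 N and contact force between head_c and bottle_b below 0.1 N and contact force between head_c and bottle_c below 0.1 N)) and value of joint vent below 0.0015 m and distance of each of beaker, jar, vial from where it was at the start of the episode below 0.03 m); the arm keeps its last pose, push and grip.
It fails at once if a head is tipped over (past 0.6 rad) (angle between any of head_a, head_b, head_c's own z axis and vertical above 0.6 rad).
It fails at once if beaker, jar or vial moved by more than 30 mm or knocked over (distance of any of beaker, jar, vial from where it was at the start of the episode above 0.03 m or angle between any of beaker, jar, vial's own z axis and vertical above 0.5 rad).
It also fails if it takes over 61 s, if anything falls off the work surface, if the arm or the gripper's body presses on something with over 40 N, if the wrist force passes 120 N, or if a joint passes its speed limit or range.

## Working session

There is one attempt and no reset: what is moved stays moved. The work goes in short steps, Python scripts to look and compute and a shell command to move; the robot and the scene stay as the last step left them, time stands still between calls to the robot, and variables do not carry over. Pictures are saved under pics/ and viewed, at most 10 in all, crops included, and the job is handed in when it is done.

```bash
ls; mkdir -p pics; python3 - <<'E'
from plant import manip, vision, state
import cv2, numpy as np
a=vision.grab_frame("scene");b=vision.grab_frame("side")
cv2.imwrite("pics/scene0.png",a[:,:,::-1]);cv2.imwrite("pics/side0.png",b[:,:,::-1])
for n in("scene","side","wrist"):print(n,vision.camera_params(n))
s=state();print(s)
E
```

```text
pics
plant.py
shift.py
scene {'intrinsics': array([[558.56787089,   0.        , 316.1821375 ],
       [  0.        , 558.56787089, 252.70072211],
       [  0.        ,   0.        ,   1.        ]]), 'k1': -0.1392184123181506, 'xyz': array([1.25083791, 0.12385236, 0.97235228]), 'orientation': array([-0.23818347,  0.61838187,  0.69904534, -0.26871568])}
side {'intrinsics': array([[598.54925037,   0.        , 313.93654509],
       [  0.        , 598.54925037, 245.82223502],
       [  0.        ,   0.        ,   1.        ]]), 'k1': -0.0008946342651257155, 'xyz': array([0.33702106, 0.83881316, 0.73867722]), 'orientation': array([ 0.05288165, -0.12320415,  0.87613924, -0.46303813])}
wrist {'intrinsics': array([[332.16027113,   0.        , 317.05605906],
       [  0.        , 332.16027113, 239.57970516],
       [  0.        ,   0.        ,   1.        ]]), 'k1': -0.06399919943614792, 'xyz': array([0.62492354, 0.07430748, 0.37292012]), 'orientation': array([ 1.46305864e-01,  9.89239051e-01,  4.55246280e-04, -6.98293296e-04])}
{'time': 0.1, 'joint_pos': array([-1.19016779e-01,  5.33147053e-02,  1.61414332e+00,  4.86082733e-05,
        1.47599026e+00, -1.19025514e-01]), 'joint_vel': array([-0.00109983, -0.00264625, -0.00396962, -0.00086266,  0.00066883,
        0.00122017]), 'joint_efforts': array([ 6.14647306e-04, -3.94903493e+01, -3.71363103e+01, -4.52310599e-05,
        3.99340541e-03, -4.17574097e-05]), 'tool_pos': array([6.24446470e-01, 6.97426517e-05, 2.30179141e-01]), 'tool_rot': array([-7.44281675e-04,  7.07105031e-01,  7.07107922e-01, -5.54506664e-04]), 'contact_force': array([-0.42550615, -0.99853014,  0.28802837]), 'ft_torque': array([ 0.0442688 ,  0.00412218, -0.01956384]), 'grasp_force': 0.0, 'gripper_width': 0.9971696585001394}
```

View pics/scene0.png

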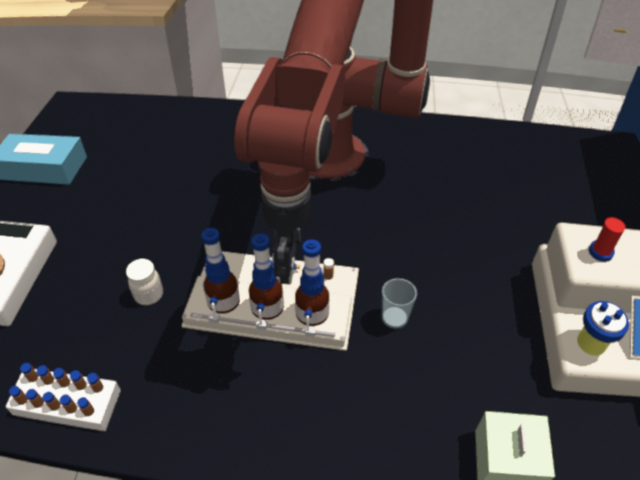

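View pics/side0.png

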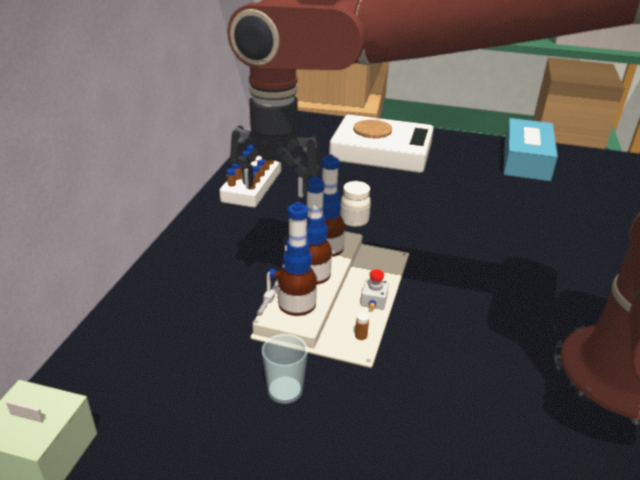

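The side view shows the red plunger at about (377,275), the head collars at (297,210), (316,185) and (330,162), the beaker at (285,370), the vial at (362,327) and the jar at (356,203). The scene view shows the collars at (211,236), (261,242) and (312,247), with the plunger hidden.

```bash
cat > h.py <<'E'
from plant import manip, vision, state
import cv2, numpy as np
from scipy.spatial.transform import Rotation as R
def rot(q): return R.from_quat([q[1],q[2],q[3],q[0]])
def ray(n,uv,p=None):
    p=p or vision.camera_params(n)
    d=cv2.undistortPoints(np.array([[uv]],float),p["intrinsics"],np.array([p["k1"],0,0,0.]))[0,0] 
    v=rot(p["orientation"]).apply([d[0],d[1],1.]); return p["xyz"],v/np.linalg.norm(v)
def plane(n,uv,z,p=None):
    o,v=ray(n,uv,p); return o+v*(z-o[2])/v[2]
def tri(r1,r2):
    A=np.zeros((3,3));b=np.zeros(3)
    for o,v in(r1,r2):
        P=np.eye(3)-np.outer(v,v);A+=P;b+=P@o
    return np.linalg.solve(A,b)
def blobs(im,col,lo=15,roi=None):
    h=cv2.cvtColor(im,cv2.COLOR_RGB2HSV)
    if col=="blue": m=cv2.inRange(h,(105,130,40),(125,255,255))
    else: m=cv2.inRange(h,(0,150,120),(6,255,255))|cv2.inRange(h,(174,150,120),(180,255,255))
    if roi: k=np.zeros_like(m);x0,y0,x1,y1=roi;k[y0:y1,x0:x1]=1;m=m*k
    n,_,st,c=cv2.connectedComponentsWithStats(m)
    return [(c[i].round(1),st[i]) for i in range(1,n) if st[i,4]>=lo]
E
python3 - <<'E'
from h import *
a=cv2.imread("pics/scene0.png")[:,:,::-1].copy();b=cv2.imread("pics/side0.png")[:,:,::-1].copy()
A=blobs(a,"blue",roi=(190,220,340,300));B=blobs(b,"blue",roi=(250,140,345,290))
for x in A:print("sc",x)
for x in B:print("sd",x)
for x in blobs(b,"red",roi=(340,240,410,310)):
    print("red",x,plane("side",x[0],.070), plane("side",(x[1][0]+x[1][2]/2,x[1][1]+x[1][3]*.35),.074))
print("vial",plane("side",(362,338),.008),"beaker",plane("side",(285,390),0),"jar",plane("side",(356,215),0.01))
E
```

```text
sc (array([210.1, 235.1]), array([201, 227,  19,  17, 268], dtype=int32))
sc (array([260. , 241.1]), array([251, 233,  19,  17, 276], dtype=int32))
sc (array([311.4, 247.1]), array([301, 238,  21,  19, 305], dtype=int32))
sc (array([217. , 271.1]), array([205, 256,  25,  27, 429], dtype=int32))
sc (array([264.1, 277.4]), array([253, 262,  23,  27, 415], dtype=int32))
sc (array([311.7, 283.6]), array([301, 271,  23,  24, 414], dtype=int32))
sc (array([213.4, 298.2]), array([211, 297,   6,   3,  15], dtype=int32))
sd (array([251.2, 147.5]), array([250, 144,   4,   9,  26], dtype=int32))
sd (array([329.6, 162.1]), array([321, 155,  19,  14, 195], dtype=int32))
sd (array([256.9, 166.6]), array([252, 159,  12,  18,  74], dtype=int32))
sd (array([315.1, 184.3]), array([308, 176,  16,  17, 215], dtype=int32))
sd (array([308.9, 232.5]), array([ 282,  190,   58,   84, 1836], dtype=int32))
sd (array([271.8, 271.7]), array([269, 268,   7,  10,  45], dtype=int32))
red (array([376.5, 274.7]), array([370, 269,  14,  12, 133], dtype=int32)) [ 0.44560244 -0.04805065  0.07      ] [ 0.44489914 -0.04754551  0.074     ]
vial [0.44663601 0.06003526 0.008     ] beaker [5.42785758e-01 2.06292959e-01 1.11022302e-16] jar [ 0.543211   -0.34129346  0.01      ]
```

```bash
python3 - <<'E'
from h import *
for s,d in (((210.1,235.1),(329.6,162.1)),((260,241.1),(315.1,184.3)),((311.4,247.1),(297.3,210.5))):
    print(tri(ray("scene",s),ray("side",d)),plane("scene",s,.232),plane("side",d,.232))
for c in ((189,300),(217,253),(357,272)): print("traycorner",plane("scene",c,.034 if c[0]!=217 else .006))
for c in ((407,252),(372,358)): print("traycorner side",plane("side",c,.006))
E
```

```text
[ 0.5679552  -0.1565846   0.23131763] [ 0.56756547 -0.15696298  0.232     ] [ 0.56784695 -0.15367475  0.232     ]
[ 0.57112627 -0.06220696  0.23170366] [ 0.5713313  -0.06217141  0.232     ] [ 0.57100481 -0.06158441  0.232     ]
[0.57514616 0.03294565 0.23215258] [0.57463705 0.03272298 0.232     ] [0.57531622 0.03319472 0.232     ]
traycorner [ 0.57658219 -0.22972777  0.034     ]
traycorner [ 0.41379742 -0.21200443  0.006     ]
traycorner [0.45531271 0.11726289 0.034     ]
traycorner side [ 0.40780407 -0.23167794  0.006     ]
traycorner side [0.42064538 0.10140216 0.006     ]
```

The manual's scale: shifts go in shares of 62.5 mm and turns go in shares of pi rad. Converting my numbers, -0.06 m is -0.96, -0.05 m is -0.8.

```bash
python3 shift.py '0,0,0,-0.8,0,0,0 | 0,0,0,-0.8,0,0,0 | 0,0,-0.96,0,0,0,0 | 0,-0.384,-0.96,0,0,0,0 | 0,-0.384,-0.96,0,0,0,0'; python3 shift.py '0,0,0,0,0,0,0 | 0,0,0,0,0,0,0'
```

```text
time: 0.72
tool_pos: [0.4471, -0.0466, 0.3308]
tool_rot: [-0.0, 0.707, 0.708, -0.0]
contact_force: [-0.7, -1.1, 1.2]
gripper_width: 0.002
grasp_force: 0.0
time: 0.98
tool_pos: [0.449, -0.0464, 0.3313]
tool_rot: [0.0, 0.707, 0.707, 0.0]
contact_force: [0.3, 0.2, -0.6]
gripper_width: 0.0
grasp_force: 0.0
```

```bash
python3 - <<'E'
from h import *
p=vision.camera_params("wrist");w=vision.grab_frame("wrist");cv2.imwrite("pics/w1.png",w[:,:,::-1])
for x in blobs(w,"red"): print(x,plane("wrist",x[0],.072,p))
b=vision.grab_frame("side")
for x in blobs(b,"red",roi=(340,240,410,310)):print(x[0],plane("side",x[0],.07))
s=state();print(s["tool_pos"],rot(s["tool_rot"]).as_matrix().round(3),s["gripper_width"])
E
```

```text
(array([ 3.7, 98.9]), array([  0,  90,  11,  21, 110], dtype=int32)) [0.0714827  0.08350461 0.072     ]
(array([314.1, 205.6]), array([304, 195,  21,  22, 365], dtype=int32)) [ 0.44596587 -0.05024904  0.072     ]
[376.5 275. ] [ 0.44543541 -0.04714315  0.07      ]
[ 0.44968212 -0.04624545  0.3312241 ] [[-0.001  1.    -0.   ]
 [ 1.     0.001  0.   ]
 [ 0.    -0.    -1.   ]] 0.002849782169719687
```

View pics/w1.png

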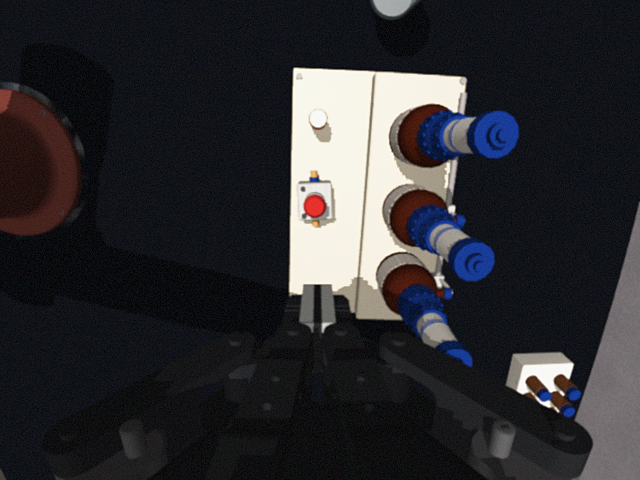

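The wrist view shows the plunger centre at (314,206), which is world (0.446,-0.049). I'll descend on it.

In the tool's units: 0.06 m is 0.96, -0.004 m is -0.064.

```bash
python3 shift.py '0,-0.048,-0.064,0.8,0,0,0 | 0,0,0,0.96,0,0,0 | 0,0,0,0.96,0,0,0 | 0,0,0,0.96,0,0,0 | 0,0,0,0.24,0,0,0'; python3 shift.py '0,0,0,0.16,0,0,0 | 0,0,0,0.16,0,0,0 | 0,0,0,0.048,0,0,0 | 0,0,0,0,0,0,0 | 0,0,0,0,0,0,0'
```

```text
time: 1.7
tool_pos: [0.4422, -0.0481, 0.0816]
tool_rot: [-0.004, 0.707, 0.707, -0.002]
contact_force: [0.8, 0.3, -0.1]
gripper_width: 0.001
grasp_force: 0.0
time: 2.33
tool_pos: [0.4469, -0.0498, 0.0656]
tool_rot: [0.002, 0.707, 0.707, 0.001]
contact_force: [1.1, 1.4, 4.6]
gripper_width: -0.003
grasp_force: 2.6
```

In the tool's units: 0.003 m is 0.048, 0.002 m is 0.032.

```bash
python3 shift.py '0,0,0,0.048,0,0,0 | 0,0,0,0.032,0,0,0 | 0,0,0,0,0,0,0 | 0,0,0,0,0,0,0'
```

```text
time: 2.82
tool_pos: [0.4473, -0.0499, 0.0638]
tool_rot: [0.001, 0.707, 0.707, 0.001]
contact_force: [-9.8, 3.8, 25.4]
gripper_width: -0.002
grasp_force: 12.6
```

In the tool's units: -0.06 m is -0.96, 0.03 m is 0.48.

```bash
python3 shift.py '0,0,0,-0.32,0,0,0 | 0,0,0,-0.96,0,0,0 | 0,0,0,-0.96,0,0,0 | 0,-0.192,0.48,-0.288,0,0,0 | 0,0,0.48,0,0,0,0'; python3 shift.py '0,0,0.16,0,0,0,0 | 0,0,0.08,0,0,0,0 | 0,0,0,0,0,0,0'; python3 - <<'E'
from h import *
b=vision.grab_frame("side")
for x in blobs(b,"red",roi=(340,240,410,310)):print(x[0],plane("side",x[0],.07))
print(blobs(b,"blue",roi=(250,140,345,290)))
E
```

```text
time: 3.45
tool_pos: [0.5072, -0.0625, 0.2205]
tool_rot: [0.003, 0.707, 0.707, 0.002]
contact_force: [-0.1, -0.7, 0.1]
gripper_width: -0.004
grasp_force: 0.0
time: 3.82
tool_pos: [0.5193, -0.0613, 0.2158]
tool_rot: [-0.001, 0.707, 0.707, -0.0]
contact_force: [0.7, 0.3, 0.4]
gripper_width: 0.001
grasp_force: 0.0
[376.4 275.1] [ 0.44555755 -0.04678666  0.07      ]
[(array([252.2, 146.9]), array([250, 144,   6,   7,  36], dtype=int32)), (array([262.2, 159.2]), array([250, 146,  25,  32, 178], dtype=int32)), (array([330.4, 157.6]), array([328, 154,   6,   8,  20], dtype=int32)), (array([314.3, 184.2]), array([305, 175,  19,  18, 251], dtype=int32)), (array([308.5, 233. ]), array([ 283,  194,   57,   80, 1814], dtype=int32)), (array([271.8, 271.7]), array([269, 268,   7,  10,  45], dtype=int32))]
```

Plunger is back up at the same spot. Now I'll creep onto the middle head.

```bash
for i in 1; do :; done; python3 shift.py '0,0,0.064,0,0,0,0 | 0,0,0.064,0,0,0,0 | 0,0,0.064,0,0,0,0 | 0,0,0,0,0,0,0'; python3 shift.py '0,0,0.048,0,0,0,0 | 0,0,0.032,0,0,0,0 | 0,0,0,0,0,0,0'; python3 shift.py '0,0,0.048,0,0,0,0 | 0,0,0,0,0,0,0'
```

```text
time: 4.38
tool_pos: [0.5322, -0.0614, 0.2163]
tool_rot: [-0.0, 0.707, 0.707, -0.0]
contact_force: [-0.8, -0.2, 0.1]
gripper_width: 0.001
grasp_force: 0.0
time: 4.75
tool_pos: [0.537, -0.0614, 0.2163]
tool_rot: [-0.0, 0.707, 0.707, -0.0]
contact_force: [0.8, 0.3, -0.5]
gripper_width: -0.002
grasp_force: 0.0
time: 5.0
tool_pos: [0.5401, -0.0614, 0.2163]
tool_rot: [0.0, 0.707, 0.707, 0.0]
contact_force: [-1.4, 0.3, 1.1]
gripper_width: 0.0
grasp_force: 0.0
```

In the tool's units: 0.003 m is 0.048.

```bash
python3 shift.py '0,0,0.048,0,0,0,0 | 0,0,0,0,0,0,0'; python3 shift.py '0,0,0.032,0,0,0,0 | 0,0,0,0,0,0,0';  python3 shift.py '0,0,0.032,0,0,0,0 | 0,0,0,0,0,0,0'
```

```text
time: 5.25
tool_pos: [0.5411, -0.0614, 0.2162]
tool_rot: [-0.002, 0.707, 0.707, -0.002]
contact_force: [-7.9, 0.1, 3.8]
gripper_width: 0.005
grasp_force: 4.3
time: 5.5
tool_pos: [0.5413, -0.0614, 0.2162]
tool_rot: [-0.004, 0.707, 0.707, -0.004]
contact_force: [-16.7, 0.1, 7.6]
gripper_width: 0.0
grasp_force: 8.3
time: 5.75
tool_pos: [0.5414, -0.0614, 0.2163]
tool_rot: [-0.006, 0.707, 0.707, -0.006]
contact_force: [-23.7, 1.0, 11.7]
gripper_width: -0.001
grasp_force: 12.4
```

The middle head is rigid. Next I'll test the +y head, with contact expected at x≈0.544.

In the tool's units: 0.048 m is 0.768, -0.027 m is -0.432.

```bash
python3 shift.py '0,0,-0.432,0,0,0,0 | 0,0.768,0,0,0,0,0 | 0,0.752,0,0,0,0,0 | 0,0,0,0,0,0,0 | 0,0,0,0,0,0,0'; python3 shift.py '0,0,0.16,0,0,0,0 | 0,0,0.128,0,0,0,0 | 0,0,0.064,0,0,0,0 | 0,0,0,0,0,0,0'; python3 shift.py '0,0,0.048,0,0,0,0 | 0,0,0.032,0,0,0,0 | 0,0,0,0,0,0,0'
```

```text
time: 6.38
tool_pos: [0.52, 0.0334, 0.2163]
tool_rot: [0.0, 0.707, 0.707, -0.0]
contact_force: [-0.2, 0.2, -0.8]
gripper_width: -0.003
grasp_force: 0.0
time: 6.88
tool_pos: [0.5422, 0.0333, 0.2162]
tool_rot: [-0.0, 0.707, 0.707, -0.0]
contact_force: [0.2, 0.1, -0.1]
gripper_width: -0.002
grasp_force: 0.0
time: 7.25
tool_pos: [0.5469, 0.0336, 0.2163]
tool_rot: [-0.0, 0.707, 0.707, -0.0]
contact_force: [0.6, -0.5, 0.3]
gripper_width: 0.003
grasp_force: 0.1
```

In the tool's units: 0.002 m is 0.032, 0.001 m is 0.016.

```bash
python3 shift.py '0,0,0.032,0,0,0,0 | 0,0,0.016,0,0,0,0 | 0,0,0,0,0,0,0'; python3 shift.py '0,0,0.032,0,0,0,0 | 0,0,0.016,0,0,0,0 | 0,0,0,0,0,0,0'
```

```text
time: 7.62
tool_pos: [0.55, 0.0336, 0.2163]
tool_rot: [-0.0, 0.707, 0.707, -0.0]
contact_force: [-0.3, -0.8, 0.7]
gripper_width: 0.004
grasp_force: 0.2
time: 8.0
tool_pos: [0.553, 0.0336, 0.2163]
tool_rot: [-0.0, 0.707, 0.707, -0.0]
contact_force: [0.1, 0.3, -0.6]
gripper_width: -0.0
grasp_force: 0.1
```

```bash
python3 - <<'E'
from h import *
a=vision.grab_frame("scene")
for x in blobs(a,"blue",50,roi=(190,220,340,270)):print(x[0],plane("scene",x[0],.232))
E
```

```text
[209.9 234.9] [ 0.56710923 -0.15746209  0.232     ]
[260.  240.9] [ 0.57083834 -0.06226616  0.232     ]
[310.9 250.6] [0.58320665 0.03292073 0.232     ]
[216.8 265.2] [ 0.63785194 -0.12687815  0.232     ]
```

Head_c rocked about 8.6 mm at almost no force, so it is the loose one. I'll retract, rise and open above it.

In the tool's units: -0.06 m is -0.96, -0.05 m is -0.8.

```bash
python3 shift.py '0,0,-0.16,0,0,0,0 | 0,0,-0.48,0,0,0,0 | 1,0,0,-0.8,0,0,0 | 1,0,0,-0.96,0,0,0 | 1,0,0.48,0,0,0,0'; python3 shift.py '1,0,0.512,0,0,0,0 | 1,0,0,0,0,0,0 | 1,0,0,0,0,0,0';python3 - <<'E'
from h import *
a=vision.grab_frame("scene");b=vision.grab_frame("side")
cv2.imwrite("pics/side2.png",b[:,:,::-1])
for x in blobs(a,"blue",50,roi=(190,220,340,270)):print(x[0],plane("scene",x[0],.232))
s=state();print(s["tool_pos"],s["gripper_width"])
E
```

```text
time: 8.68
tool_pos: [0.5444, 0.0336, 0.3344]
tool_rot: [0.005, 0.707, 0.707, 0.004]
contact_force: [1.0, 0.2, 0.1]
gripper_width: 0.636
grasp_force: 0.0
time: 9.05
tool_pos: [0.5741, 0.0336, 0.326]
tool_rot: [-0.0, 0.707, 0.707, -0.0]
contact_force: [0.5, 0.0, -0.1]
gripper_width: 1.002
grasp_force: 0.0
[210.  235.1] [ 0.56758789 -0.15714835  0.232     ]
[259.9 241.1] [ 0.57135352 -0.06235284  0.232     ]
[311.1 247.3] [0.57518921 0.03224895 0.232     ]
[216.6 264.9] [ 0.63721416 -0.12739741  0.232     ]
[0.57412102 0.03366086 0.32638108] 1.001329329721387
```

View pics/side2.png

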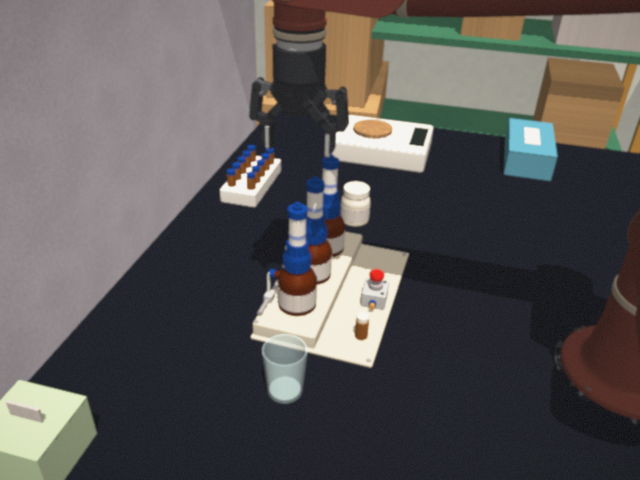

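The side view shows head_c upright again at (297,210), the plunger up at (377,275), and the open gripper centred above head_c. I'll descend, grip and lift.

In the tool's units: 0.05 m is 0.8, 0.04 m is 0.64.

```bash
python3 shift.py '1,0,0.016,0.8,0,0,0 | 1,0,0,0.64,0,0,0 | 1,0,0,0.48,0,0,0 | 1,0,0,0,0,0,0 | 0.4,0,0,0,0,0,0'; python3 shift.py '0,0,0,0,0,0,0 | 0,0,0,0,0,0,0 | 0,0,0,0,0,0,0 | 0,0,0,0,0,0,0 | 0,0,0,0,0,0,0'
```

```text
time: 9.78
tool_pos: [0.5764, 0.0336, 0.2082]
tool_rot: [0.001, 0.707, 0.707, 0.001]
contact_force: [-0.2, -0.6, 0.3]
gripper_width: 0.816
grasp_force: 0.0
time: 10.4
tool_pos: [0.5767, 0.0335, 0.2083]
tool_rot: [0.001, 0.707, 0.707, 0.001]
contact_force: [-1.2, -0.0, 5.9]
gripper_width: 0.367
grasp_force: 59.1
```

In the tool's units: -0.015 m is -0.24, -0.01 m is -0.16.

```bash
python3 shift.py '0,0,0,-0.16,0,0,0 | 0,0,0,-0.24,0,0,0 | 0,0,0,-0.24,0,0,0 | 0,0,0,-0.24,0,0,0 | 0,0,0,-0.08,0,0,0'; python3 shift.py '0,0,0,0,0,0,0 | 0,0,0,0,0,0,0 | 0,0,0,0,0,0,0 | 0,0,0,0,0,0,0 | 0,0,0,0,0,0,0';python3 - <<'E'
from h import *
a=vision.grab_frame("scene");b=vision.grab_frame("side")
cv2.imwrite("pics/f.png",np.hstack([a[180:360,170:430],b[100:420,220:440][:180*2:1][:180]])[:,:,::-1])
cv2.imwrite("pics/side3.png",cv2.resize(np.hstack([a[170:370,170:430],b[140:340,220:440]]),None,fx=1.6,fy=1.6)[:,:,::-1])
E
```

```text
time: 11.02
tool_pos: [0.5766, 0.0335, 0.2684]
tool_rot: [0.001, 0.707, 0.707, 0.001]
contact_force: [-0.5, -0.1, -1.2]
gripper_width: 0.362
grasp_force: 59.4
time: 11.65
tool_pos: [0.5759, 0.0336, 0.2661]
tool_rot: [-0.0, 0.707, 0.707, -0.0]
contact_force: [-0.2, -0.0, -1.0]
gripper_width: 0.368
grasp_force: 59.4
```

View pics/side3.png

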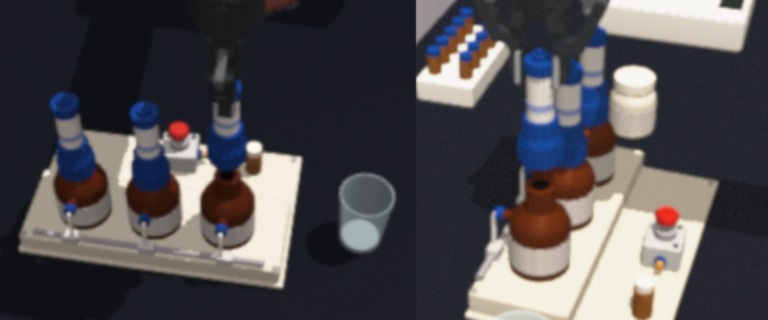

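The composite shows head_c's cap hanging upright about 35 mm above the open neck. The plunger is up, and the vial, jar and beaker have not moved. I'm handing in.

```bash
python3 -c "
from plant import manip, vision, state
print(manip.job_done())"
```

```text
the job is handed in; nothing more can be done
None
```

I pushed the vent plunger fully down and it sprang back; tapping found the +y head (head_c) loose, and the job was handed in with it held upright about 35 mm above its open bottle, the beaker, jar and vial not moved (no verdict was returned).

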